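Pull the dust extractor's pre-filter for inspection

TASK

The bench dust extractor's coarse pre-filter is due for inspection: swing the hood on top of the extractor right up so that it stays open, then draw out the pre-filter, which is the cassette nearest the intake grille, leaving the main filter behind it seated. Carry the pre-filter to the sheet-steel dust tray and present it there: hold it upright, lengthwise and centred over the tray with its lower edge about 10 cm above the bench, so that shed dust falls into the tray. Finish while holding it there motionless in the gripper, touching nothing else, and do not knock the tray, the scale, the bowl or the cup about.

Things in the scene. Friction and masses are not known exactly. Their poses are not given: they have to be found in the camera images.
- extractor: grey dust extractor fixed on the bench, 160 (x) x 172 (y) mm, casing top 112 mm high, hood above it to 150 mm. Origin: centre of underside, on the bench. -x side: front with slatted intake grille; +x: back, where the hood is hinged. Under the hood, two slots in the casing's top, 15 (x) x 129 (y) mm, 88 deep: front (x = -40 mm) with the pre-filter, rear (x = +24 mm) with the main filter.
- hood (a joint): angle of the hood, rad: 0 shut, grows as its front edge swings up and back, stop at 1.75; may begin slightly ajar. A friction hinge keeps it at any angle where it is left; about 2 to 3 N at the handle moves it. The hood is a cover open below, 162 mm (x) by 174 mm (y) by 38 mm high.
- hood_handle (a point): middle of the hood's handle: a round steel bar 10 mm thick, 80 mm long, parallel to the hinge (extractor's y), its centre line 38 mm off the hood's outer face (33 mm free under the bar). Hood shut: 140 mm in front of and 76 mm above the hinge line; it moves with the hood on a circle of 159 mm radius about that line, and its axes turn with the hood.
- hood_hinge (a point): middle of the hood's hinge line, which runs along the extractor's y axis at the back upper edge of the casing (x = +80 mm, z = 112 mm in the extractor's frame)
- prefilter: front cassette: aluminium frame with open wire mesh, 12 mm thick (x), 126 wide (y), 92 high, about 0.16 kg, loose in its slot. Origin: centre of underside, z up. Black pull tab on the middle of its top edge: 10 mm thick (x), 44 wide (y), from 92 to 118 mm above the origin. Seated: underside 24 mm, tab's top 142 mm above the bench; raised 88 mm it leaves the slot.
- main_filter: main filter cassette, the rear one: same frame and tab as the pre-filter, but with pleated paper inside. Origin: centre of its underside. It stays seated in the rear slot, 64 mm behind the pre-filter.
- tray: loose open dust tray of plain sheet steel, 120 mm (its x) by 210 mm (its y, the long way) by 28 mm high, walls 3 mm. Origin: centre of its underside, on the bench.
- scale: digital glaze scale, dark case with a steel pan, 190 x 150 x 32 mm, loose; to be left where it is. Origin: centre of its underside.
- test_bowl: small green footed bowl, 96 mm across, 46 mm high, loose; to be left where it is. Origin: centre of its underside.
- white_cup: plain off-white cup without handle, the one nearest the extractor, 72 mm across, 98 mm high, loose; to be left where it is. Origin: centre of its underside.

How it is judged:
On the way, in this order (a step that is already met when the one before it is completed fails the run):
1. the hood stands wide open (more than 1.2 rad) while the pre-filter still sits in its slot (value of joint hood above 1.2 rad and z of prefilter in the frame of extractor below 0.04 m), for 0.2 s.
2. the pre-filter has been drawn fully out of its slot, upright, in the gripper (z of prefilter in the frame of extractor above 0.113 m and angle between prefilter's own z axis and vertical below 0.35 rad and contact force between the fingers and prefilter above 1 N), for 0.1 s.
At the end, for the whole second after the job is handed in: Pre-filter gripped, still, upright (0.2 rad), underside 60-150 mm above bench, centre within 30 mm of tray's centre from above, along its long side (0.25 rad); it and the robot touch neither tray nor extractor; hood open over 1.2 rad, main filter seated (8 mm), tray flat (contact force between the fingers and prefilter above 1 N and horizontal distance between prefilter and tray below 0.03 m and angle between the y axis of prefilter and the y axis of tray, either way round below 0.25 rad and angle between prefilter's own z axis and vertical below 0.2 rad and height (world z) of prefilter between 0.06 and 0.15 m and linear speed of prefilter below 0.03 m/s and contact force between each of prefilter, the arm, the fingers and tray below 0.05 N and contact force between each of prefilter, the arm, the fingers and extractor below 0.05 N and value of joint hood above 1.2 rad and z of main_filter in the frame of extractor below 0.032 m and angle between main_filter's own z axis and vertical below 0.1 rad and angle between tray's own z axis and vertical below 0.05 rad); the arm keeps its last pose, push and grip.
It fails at once if the main filter is pulled up more than 20 mm (z of main_filter in the frame of extractor above 0.044 m).
It fails at once if the tray is pushed more than 30 mm (distance of tray from where it was at the start of the episode above 0.03 m).
It fails at once if the scale is pushed more than 30 mm (distance of scale from where it was at the start of the episode above 0.03 m).
It fails at once if the bowl is pushed more than 30 mm (distance of test_bowl from where it was at the start of the episode above 0.03 m).
It fails at once if the white cup is pushed more than 30 mm (distance of white_cup from where it was at the start of the episode above 0.03 m).
It also fails if it takes over 48 s, if anything falls off the work surface, if the arm or the gripper's body presses on something with over 40 N, if the wrist force passes 120 N, or if a joint passes its speed limit or range.

ROBOT

A 6-joint arm with a two-finger parallel gripper is mounted at the origin on a cart in front of the work surface, level with it; the furniture and walls round the work are solid. World frame = base frame: x ahead of the robot, y to its left, z up, the work surface at z = 0. Lengths are in m, angles in rad, forces in N, time in s.
With the tool pointing down it reaches from about 0.375 to 0.9 m from the base axis. Payload 3.1 kg.
Tool frame: the origin (TCP) lies where the fingers leave the gripper's body, on its centre line; the fingertips stand 73 mm ahead of it and the grasp point (between the pads) lies 54 mm ahead of it; z points along the fingers, y is the line along which they close (so a half turn about z gives the same grasp; the last joint's range is limited). The gripper opens to 85 mm and grips with 20 to 120 N. Pads are 22 mm wide; open, the fingers measure 114 mm over their backs; the gripper's body (76 mm by 85 mm) begins 54 mm behind the grasp point. The pads swing forward as they close: fully open they stand 13 mm farther back than shut.
Start: joints at [-1.49, 0.527, 1.433, -0, 1.181, -0.178], TCP at [0.16, -0.604, 0.304] pointing down, gripper open.
Joint ranges: [-3.08, 3.08], [-0.75, 2.2], [0.22, 2.44], [-1.43, 4.57], [0, 2.65], [-2.85, 2.85]. Speed limits (rad/s): [2.79, 2.79, 3.14, 3.14, 3.14, 3.14].

INTERFACE

Orientations are given as a unit quaternion [x, y, z, w].
In Python, from station import manip gives the robot as it stands.
- The arm moves only by the shell command python3 -m crank 'ROWS' [FORCE]. ROWS is JSON, a list of rows, each an object with "dp": the shift along the tool's x, y, z normalised to -1 to 1, where 1 is 50 cm, a list of three; "delta_rot": the turn, a rotation vector about the tool's x, y, z normalised to -1 to 1, where 1 is 2 pi rad, a list of three; "fingers": the opening, from -1 (shut) to 1 (fully open). A call has 1 to 12 rows; each row shifts and turns the commanded pose from where the row before left it, along the tool's axes as they then stand; what a row does not reach is not made up. A row lasts 1/12 s, in which the tool goes at most 41.7 mm and 7.16 degrees, less where a joint would pass 70% of its speed; a pose out of reach is approached as far as the arm can. A call with a number of a shift or a turn outside -1 to 1 is refused whole. A call with a gripper value outside its range is refused whole. The fingers move at their own pace and stop on an object; FORCE is the grip in N (left out, the last holds). Time passes only in rows, so rows that do not move let the fingers close. It gives the time, the measured TCP pose, the force, the opening and the grip force at its end, in the units of the state.
- manip.sense(): the state, without advancing time (a new reading comes with each control period).
- manip.snapshot(name): name is "scene" or "top" or "wrist"; returns (picture, depth): 420x560x3 uint8, red, green, blue; 420x560 float32, m along the optical axis (not along the pixel's ray), 0 where there is no reading.
- manip.camera_model(name): a dict with "fx", "fy", "cx", "cy" (pixels), "k1" (the pictures are not rectified: a ray, as slopes to the right and down, at radius r is drawn at 1 + k1 r^2 times it, then the intrinsics apply), "origin" and "attitude" of the camera in the world. Camera axes: x right, y up, looking along -z (the intrinsics and any distortion apply to the point x, -y, -z); pixel columns grow to the right and rows downward; lengths in m; the calibration is good to about 2 mm. A picture is of the moment at which its call begins: read the wrist's pose just before it. camera_model takes no time and is no camera call; for the wrist camera it gives the pose at the moment of the call.
- manip.sign_off(): hands the job in; it is judged then, once.
The state is a dict: "t": time; "q": joint angles; "qd": joint speeds; "tau": joint torques, N m; "tcp_pos": TCP position; "tool_rot": TCP orientation; "force": force on the tool from outside, world axes, zero at the start; "ft_torque": the same for the moment, N m; "finger_gap": opening from 0.0 (shut) to 1.0 (fully open); "gripper_force": force on a finger pad.
Only numpy, scipy, OpenCV 4.12 (cv2) and the standard library are available. Lean on these libraries where they do the work, as an engineer would, in place of code of your own. Each camera call takes 0.05 s, during which the arm holds its last target. There are 200 camera calls.

## Working session

There is one attempt and no reset: what is moved stays moved. The work goes in short steps, Python scripts to look and compute and a shell command to move; the robot and the scene stay as the last step left them, time stands still between calls to the robot, and variables do not carry over. Pictures are saved under pics/ and viewed, at most 10 in all, crops included, and the job is handed in when it is done.

```bash
mkdir -p pics; ls; python3 - <<'E'
from station import manip
import cv2,numpy as np
s=manip.sense();print(s['t'],s['tcp_pos'],s['tool_rot'],s['finger_gap'])
for n in ("scene","top"):
    p,d=manip.snapshot(n);cv2.imwrite(f"pics/{n}0.png",p[...,::-1]);np.save(f"pics/{n}0.npy",d)
    print(n,manip.camera_model(n))
E
```

```text
pics
0.0 [ 0.15995418 -0.603578    0.30291608] [ 9.91639664e-01  1.29032968e-01  6.66073772e-05 -1.12457446e-03] 1.000442855688518
scene {'fx': 505.79688730401386, 'fy': 505.79688730401386, 'cx': 268.87655558972097, 'cy': 211.7015472881177, 'k1': -0.0017207124310466902, 'origin': array([ 1.0820033 , -0.9194606 ,  0.77232053]), 'attitude': array([0.47235292, 0.12585357, 0.21901494, 0.84443831])}
top {'fx': 453.01927162642914, 'fy': 453.01927162642914, 'cx': 281.0300742964666, 'cy': 215.42076489889914, 'k1': -0.1405587866816819, 'origin': array([ 0.44291459, -0.01340397,  1.34489327]), 'attitude': array([ 0.04425743, -0.03598189, -0.70301923,  0.70887978])}
```

View pics/top0.png

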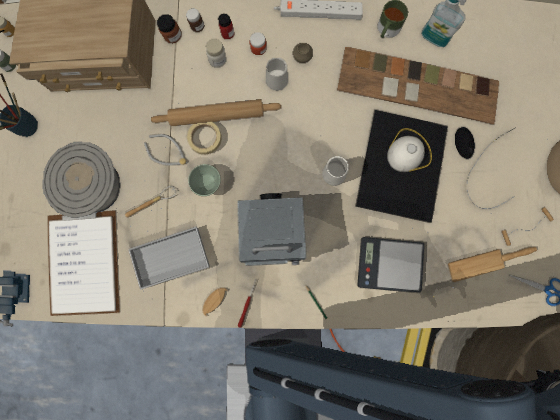

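View pics/scene0.png

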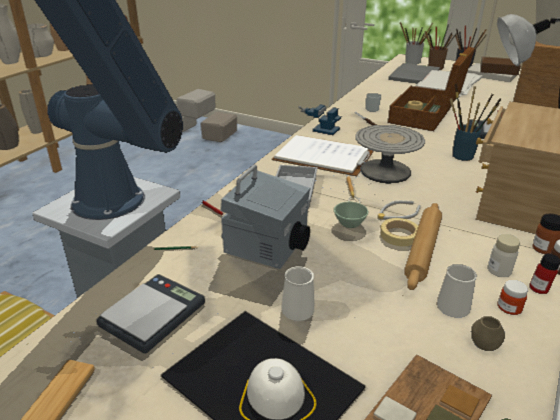

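The top view shows the extractor at about (272,230), with its handle at about (277,247) on the robot side. The tray is at (172,257), the scale at (393,265), the bowl at (205,180) and the cup at (337,168). In the scene view the handle is at about (245,187), and the port at (300,236) is on the extractor's back.

```bash
cat > h.py <<'E'
import numpy as np,cv2
from scipy.spatial.transform import Rotation as R
def cloud(m,d):
    K=np.array([[m['fx'],0,m['cx']],[0,m['fy'],m['cy']],[0,0,1]])
    v,u=np.mgrid[:d.shape[0],:d.shape[1]]
    q=cv2.undistortPoints(np.stack([u,v],-1).reshape(-1,1,2).astype(float),K,np.array([m['k1'],0,0,0,0.])).reshape(*d.shape,2)
    c=np.stack([q[...,0]*d,-q[...,1]*d,-d],-1)
    return c@R.from_quat(m['attitude']).as_matrix().T+m['origin']
def rect(P):
    r=cv2.minAreaRect((P[:,:2]*1000).astype(np.float32)); return np.round(r[0],1),np.round(r[1],1),round(r[2],2)
E
python3 - <<'E'
from h import *
from station import manip
d=np.load('pics/top0.npy');P=cloud(manip.camera_model('top'),d)
def sel(u0,u1,v0,v1,z0,z1):
    Q=P[v0:v1,u0:u1].reshape(-1,3);return Q[(Q[:,2]>z0)&(Q[:,2]<z1)]
print('bench z',np.median(P[285:300,180:200,2]))
h=sel(225,320,185,275,.13,.162);print('hood',rect(h))
A=np.c_[h[:,:2],np.ones(len(h))];k=(h[:,2]>.14);print('plane',np.linalg.lstsq(A[k],h[k,2],rcond=None)[0],np.percentile(h[:,2],[5,50,95]))
g=sel(225,320,185,275,.172,.23);print('handle',len(g),rect(g),np.percentile(g[:,2],[5,50,95]))
t=sel(120,222,220,295,.02,.035);print('tray',len(t),rect(t),)
for n,a in dict(scale=(350,435,230,300,.015,.05),bowl=(180,228,155,203,.03,.06),cup=(315,355,145,190,.08,.12)).items():
    q=sel(*a);print(n,rect(q),q[:,2].max())
allz=P[150:300,100:450,2]
d=np.load('pics/scene0.npy');P=cloud(manip.camera_model('scene'),d)
q=P[160:265,215:315].reshape(-1,3);c=q[(q[:,2]>.165)&(q[:,2]<.25)&(q[:,0]<.55)]
print('sc handle',len(c),np.percentile(c,[5,50,95],axis=0)); c=q[(q[:,2]>.185)];print(len(c),rect(c),np.percentile(c[:,2],[5,50,95]))
E
```

```text
bench z 0.0012723915985477507
hood (array([542. ,  26.2]), array([165.1, 174.1]), 3.44)
plane [-0.05454367 -0.00278656  0.18745189] [0.14939398 0.15660513 0.16152548]
handle 180 (array([483. ,  23.5]), array([ 37.6, 164.9]), 3.37) [0.17290997 0.20767604 0.21215227]
tray 473 (array([465.5, 333.2]), array([126.3, 217.1]), 18.62)
scale (array([ 451.5, -320.9]), array([190.7, 149.1]), 84.64) 0.039548903339738484
bowl (array([694.9, 229.8]), array([95.2, 93.6]), 62.82) 0.05525745218726685
cup (array([ 724.4, -153.5]), array([62. , 60.9]), 14.33) 0.10351207193196355
sc handle 721 [[ 0.46450561 -0.05647744  0.16525042]
 [ 0.48677329  0.01624117  0.16776074]
 [ 0.51302917  0.09535772  0.20869114]]
183 (array([ 762.2, -435.9]), array([  49.3, 1158.4]), 31.04) [0.18917031 0.20768135 0.77232053]
```

```bash
python3 - <<'E'
import cv2
a=cv2.imread('pics/scene0.png')[150:280,200:340];b=cv2.imread('pics/top0.png')[185:275,222:342]
a=cv2.resize(a,(396,368),interpolation=2);b=cv2.resize(b,(396,368),interpolation=2)
cv2.imwrite('pics/c1.png',cv2.hconcat([a,b]))
E
```

```text
(no output)
```

View pics/c1.png

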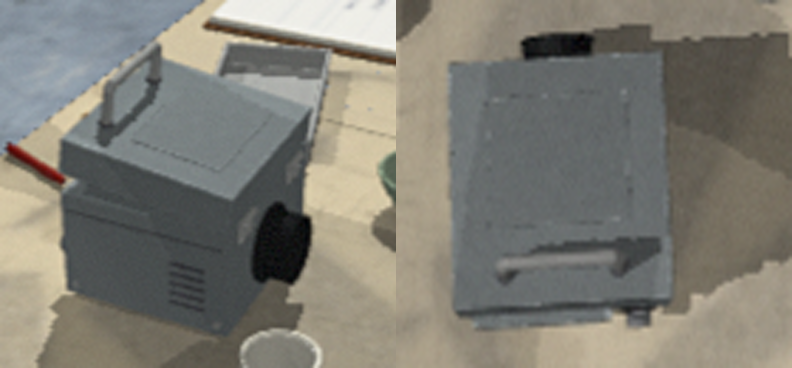

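```bash
cat >> h.py <<'E'
from station import manip
def plan(gp,yaw,n,pos0=None,rot0=None):
    """n equal rows bringing the grasp point to gp, tool down, tool y at heading yaw (rad)"""
    s=manip.sense();p0=np.array(s['tcp_pos'] if pos0 is None else pos0);R0=R.from_quat(s['tool_rot'] if rot0 is None else rot0).as_matrix()
    y=np.array([np.cos(yaw),np.sin(yaw),0]);z=np.array([0,0,-1.]);R1=np.stack([np.cross(y,z),y,z],1)
    tg=np.array(gp)+[0,0,.054]
    w=R.from_matrix(R0.T@R1).as_rotvec()
    S=sum(R.from_rotvec(w*k/n).as_matrix() for k in range(n))
    dp=np.linalg.solve(R0@S,tg-p0)
    print('rows',n,'dp',np.round(dp/.5,4),'rot',np.round(w/n/2/np.pi,5),'| mm/row %.1f deg/row %.2f'%(np.linalg.norm(dp)*1e3,np.degrees(np.linalg.norm(w)/n)))
E
python3 - <<'E'
from h import *
d=np.load('pics/top0.npy');P=cloud(manip.camera_model('top'),d)-[0,0,.0013]
Q=P[185:275,225:320].reshape(-1,3)
b=Q[(Q[:,2]>.198)&(Q[:,2]<.23)];c=b.mean(0);u=np.linalg.svd(b[:,:2]-c[:2])[2][0];print('bar',len(b),c,rect(b),u,b[:,2].max())
h=Q[(Q[:,2]>.13)&(Q[:,2]<.178)&(Q[:,0]>.49)]
for _ in range(4):
    A=np.c_[h[:,:2],np.ones(len(h))];k=np.linalg.lstsq(A,h[:,2],rcond=None)[0];r=h[:,2]-A@k;h=h[abs(r)<.006]
print('plane',k,np.arctan(np.hypot(*k[:2])),len(h))
f=Q[(Q[:,2]>.13)&(Q[:,2]<.18)];print('hood',rect(f),cv2.boxPoints(cv2.minAreaRect((f[:,:2]*1000).astype(np.float32))).round(1).tolist())
P=cloud(manip.camera_model('scene'),np.load('pics/scene0.npy'));q=P[160:215,225:262].reshape(-1,3)
q=q[(q[:,2]>.196)&(q[:,2]<.25)&(q[:,0]<.52)];print('scene bar',len(q),q.mean(0),rect(q))
# extractor from hood
t=P[150:280,215:315].reshape(-1,3)
E
```

```text
bar 154 [0.48952517 0.02279206 0.20676981] (array([489.7,  22.7]), array([ 9.8, 96.2]), 3.62) [ 0.05928398 -0.99824116] 0.21302583991957066
plane [-0.11494987 -0.0060606   0.22182341] 0.11460512765397378 3172
hood (array([542. ,  26.5]), array([165.1, 174.6]), 3.43) [[454.3999938964844, 108.69999694824219], [464.79998779296875, -65.5999984741211], [629.5999755859375, -55.70000076293945], [619.2000122070312, 118.5]]
scene bar 117 [0.48916171 0.01603578 0.20625315] (array([488. ,  20.5]), array([11.5, 98.1]), 1.86)
```

```bash
python3 - <<'E'
from h import *
plan([.4895,.0228,.265],.059,24)
E
```

```text
rows 24 dp [ 0.0629 -0.0109 -0.0013] rot [-1.00e-05 -1.00e-05 -9.09e-03] | mm/row 31.9 deg/row 3.27
```

```bash
python3 -m crank '[{"dp":[0.0629,-0.0109,-0.0013],"delta_rot":[0,0,-0.0091],"fingers":0.1},{"dp":[0.0629,-0.0109,-0.0013],"delta_rot":[0,0,-0.0091],"fingers":0.1},{"dp":[0.0629,-0.0109,-0.0013],"delta_rot":[0,0,-0.0091],"fingers":0.1},{"dp":[0.0629,-0.0109,-0.0013],"delta_rot":[0,0,-0.0091],"fingers":0.1},{"dp":[0.0629,-0.0109,-0.0013],"delta_rot":[0,0,-0.0091],"fingers":0.1},{"dp":[0.0629,-0.0109,-0.0013],"delta_rot":[0,0,-0.0091],"fingers":0.1},{"dp":[0.0629,-0.0109,-0.0013],"delta_rot":[0,0,-0.0091],"fingers":0.1},{"dp":[0.0629,-0.0109,-0.0013],"delta_rot":[0,0,-0.0091],"fingers":0.1},{"dp":[0.0629,-0.0109,-0.0013],"delta_rot":[0,0,-0.0091],"fingers":0.1},{"dp":[0.0629,-0.0109,-0.0013],"delta_rot":[0,0,-0.0091],"fingers":0.1},{"dp":[0.0629,-0.0109,-0.0013],"delta_rot":[0,0,-0.0091],"fingers":0.1},{"dp":[0.0629,-0.0109,-0.0013],"delta_rot":[0,0,-0.0091],"fingers":0.1}]' 30
python3 - <<'E'
from h import *
plan([.4895,.0228,.265],.059,12)
E
```

```text
t: 1.1
tcp_pos: [0.4369, -0.3482, 0.3113]
tool_rot: [0.89, 0.456, 0.0, -0.0]
force: [0.9, 0.7, 0.1]
finger_gap: 0.547
gripper_force: 0.0
rows 12 dp [ 0.0628 -0.0108 -0.0013] rot [-0.      -0.      -0.00905] | mm/row 31.8 deg/row 3.26
```

```bash
python3 -m crank '[{"dp":[0.0629,-0.0109,-0.0013],"delta_rot":[0,0,-0.0091],"fingers":0.1},{"dp":[0.0629,-0.0109,-0.0013],"delta_rot":[0,0,-0.0091],"fingers":0.1},{"dp":[0.0629,-0.0109,-0.0013],"delta_rot":[0,0,-0.0091],"fingers":0.1},{"dp":[0.0629,-0.0109,-0.0013],"delta_rot":[0,0,-0.0091],"fingers":0.1},{"dp":[0.0629,-0.0109,-0.0013],"delta_rot":[0,0,-0.0091],"fingers":0.1},{"dp":[0.0629,-0.0109,-0.0013],"delta_rot":[0,0,-0.0091],"fingers":0.1},{"dp":[0.0629,-0.0109,-0.0013],"delta_rot":[0,0,-0.0091],"fingers":0.1},{"dp":[0.0629,-0.0109,-0.0013],"delta_rot":[0,0,-0.0091],"fingers":0.1},{"dp":[0.0629,-0.0109,-0.0013],"delta_rot":[0,0,-0.0091],"fingers":0.1},{"dp":[0.0629,-0.0109,-0.0013],"delta_rot":[0,0,-0.0091],"fingers":0.1},{"dp":[0.0629,-0.0109,-0.0013],"delta_rot":[0,0,-0.0091],"fingers":0.1},{"dp":[0.0629,-0.0109,-0.0013],"delta_rot":[0,0,-0.0091],"fingers":0.1}]'
python3 -m crank '[{"dp":[0,0,0],"delta_rot":[0,0,0],"fingers":0.0},{"dp":[0,0,0],"delta_rot":[0,0,0],"fingers":0.0}]'
python3 - <<'E'
from h import *
plan([.4895,.0228,.204],.059,4)
m=manip.camera_model('wrist');p,d=manip.snapshot('wrist');P=cloud(m,d)
cv2.imwrite('pics/w1.png',p[...,::-1]);np.save('pics/w1.npy',P)
q=P.reshape(-1,3);b=q[(q[:,2]>.19)&(q[:,2]<.225)&(abs(q[:,0]-.4895)<.05)&(abs(q[:,1]-.023)<.06)]
print(len(b));print(b.mean(0),rect(b),b[:,2].max())
E
```

```text
t: 2.1
tcp_pos: [0.4882, 0.0239, 0.3193]
tool_rot: [0.684, 0.729, -0.0, -0.0]
force: [-0.3, -0.2, 0.0]
finger_gap: 0.553
gripper_force: 0.0
t: 2.27
tcp_pos: [0.4878, 0.0239, 0.3193]
tool_rot: [0.684, 0.729, -0.0, -0.0]
force: [-0.2, -0.5, 0.4]
finger_gap: 0.502
gripper_force: 0.0
rows 4 dp [-0.0006  0.0008  0.0307] rot [-3.0e-05  0.0e+00  1.8e-04] | mm/row 15.3 deg/row 0.06
2334
[0.48704114 0.03228333 0.20714244] (array([487.1,  26.1]), array([11.2, 98.5]), 3.6) 0.2110887862248962
```

View pics/w1.png

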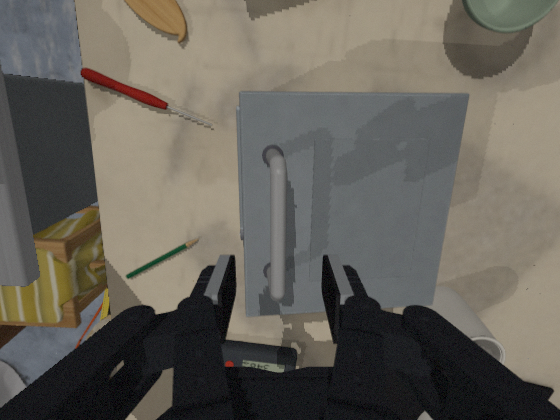

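The wrist view shows the bar at column 279, rows 150–298, between the fingers at columns 225 and 335. The depth gives its centre as (0.487, 0.026, 0.206), so I descend and grip.

```bash
python3 -m crank '[{"dp":[0,0,0.03],"delta_rot":[0,0,0],"fingers":0.0},{"dp":[0,0,0.03],"delta_rot":[0,0,0],"fingers":0.0},{"dp":[0,0,0.03],"delta_rot":[0,0,0],"fingers":0.0},{"dp":[0,0,0.03],"delta_rot":[0,0,0],"fingers":0.0},{"dp":[0,0,0],"delta_rot":[0,0,0],"fingers":-1},{"dp":[0,0,0],"delta_rot":[0,0,0],"fingers":-1},{"dp":[0,0,0],"delta_rot":[0,0,0],"fingers":-1},{"dp":[0,0,0],"delta_rot":[0,0,0],"fingers":-1},{"dp":[0,0,0],"delta_rot":[0,0,0],"fingers":-1},{"dp":[0,0,0],"delta_rot":[0,0,0],"fingers":-1},{"dp":[0,0,0],"delta_rot":[0,0,0],"fingers":-1},{"dp":[0,0,0],"delta_rot":[0,0,0],"fingers":-1}]' 35
python3 - <<'E'
from h import *
s=manip.sense();g=np.array(s['tcp_pos'])-[0,0,.054];print(g)
# arc in tool axes: tool y = extractor +x, tool z = down
th0=.115;h=np.array([.619,.112]);a=.497+th0
for t in np.r_[np.linspace(th0,1.5,14)]:
    pass
f=lambda t:np.array([-np.cos(.497+t),np.sin(.497+t)])*.159
T=np.linspace(th0,1.5,25)
for i in range(24): d=f(T[i+1])-f(T[i]);print([0,round(d[0]/.5,4),round(-d[1]/.5,4)],end=' ')
E
```

```text
t: 3.32
tcp_pos: [0.4877, 0.0214, 0.26]
tool_rot: [0.685, 0.728, -0.001, 0.0]
force: [-3.8, -4.1, -0.6]
finger_gap: 0.101
gripper_force: 34.1
[0.48766475 0.02144409 0.20596278]
[0, np.float64(0.011), np.float64(-0.0147)] [0, np.float64(0.0118), np.float64(-0.0141)] [0, np.float64(0.0126), np.float64(-0.0133)] [0, np.float64(0.0133), np.float64(-0.0126)] [0, np.float64(0.014), np.float64(-0.0118)] [0, np.float64(0.0147), np.float64(-0.011)] [0, np.float64(0.0153), np.float64(-0.0101)] [0, np.float64(0.0159), np.float64(-0.0092)] [0, np.float64(0.0164), np.float64(-0.0083)] [0, np.float64(0.0168), np.float64(-0.0073)] [0, np.float64(0.0172), np.float64(-0.0063)] [0, np.float64(0.0176), np.float64(-0.0053)] [0, np.float64(0.0178), np.float64(-0.0043)] [0, np.float64(0.0181), np.float64(-0.0033)] [0, np.float64(0.0182), np.float64(-0.0022)] [0, np.float64(0.0183), np.float64(-0.0012)] [0, np.float64(0.0183), np.float64(-0.0001)] [0, np.float64(0.0183), np.float64(0.0009)] [0, np.float64(0.0182), np.float64(0.002)] [0, np.float64(0.0181), np.float64(0.003)] [0, np.float64(0.0179), np.float64(0.0041)] [0, np.float64(0.0176), np.float64(0.0051)] [0, np.float64(0.0173), np.float64(0.0061)] [0, np.float64(0.0169), np.float64(0.0071)]
```

```bash
python3 -m crank '[{"dp":[0,0.011,-0.0147],"delta_rot":[0,0,0],"fingers":-1},{"dp":[0,0.0118,-0.0141],"delta_rot":[0,0,0],"fingers":-1},{"dp":[0,0.0126,-0.0133],"delta_rot":[0,0,0],"fingers":-1},{"dp":[0,0.0133,-0.0126],"delta_rot":[0,0,0],"fingers":-1},{"dp":[0,0.014,-0.0118],"delta_rot":[0,0,0],"fingers":-1},{"dp":[0,0.0147,-0.011],"delta_rot":[0,0,0],"fingers":-1},{"dp":[0,0.0153,-0.0101],"delta_rot":[0,0,0],"fingers":-1},{"dp":[0,0.0159,-0.0092],"delta_rot":[0,0,0],"fingers":-1}]'

```

```text
t: 3.98
tcp_pos: [0.5407, 0.0246, 0.3093]
tool_rot: [0.685, 0.728, -0.003, -0.001]
force: [-7.7, -4.6, 6.2]
finger_gap: 0.101
gripper_force: 34.1
```

```bash
python3 -m crank '[{"dp":[0,0.0164,-0.0083],"delta_rot":[0,0,0],"fingers":-1},{"dp":[0,0.0168,-0.0073],"delta_rot":[0,0,0],"fingers":-1},{"dp":[0,0.0172,-0.0063],"delta_rot":[0,0,0],"fingers":-1},{"dp":[0,0.0176,-0.0053],"delta_rot":[0,0,0],"fingers":-1},{"dp":[0,0.0178,-0.0043],"delta_rot":[0,0,0],"fingers":-1},{"dp":[0,0.0181,-0.0033],"delta_rot":[0,0,0],"fingers":-1},{"dp":[0,0.0182,-0.0022],"delta_rot":[0,0,0],"fingers":-1},{"dp":[0,0.0183,-0.0012],"delta_rot":[0,0,0],"fingers":-1}]'

```

```text
t: 4.65
tcp_pos: [0.6132, 0.029, 0.3285]
tool_rot: [0.686, 0.728, -0.0, 0.001]
force: [-2.6, -3.3, 4.0]
finger_gap: 0.1
gripper_force: 35.5
```

```bash
python3 -m crank '[{"dp":[0,0.0183,0],"delta_rot":[0,0,0],"fingers":-1},{"dp":[0,0.0183,0.0009],"delta_rot":[0,0,0],"fingers":-1},{"dp":[0,0.0182,0.002],"delta_rot":[0,0,0],"fingers":-1},{"dp":[0,0.0181,0.003],"delta_rot":[0,0,0],"fingers":-1},{"dp":[0,0.0179,0.0041],"delta_rot":[0,0,0],"fingers":-1},{"dp":[0,0.0176,0.0051],"delta_rot":[0,0,0],"fingers":-1},{"dp":[0,0.0173,0.0061],"delta_rot":[0,0,0],"fingers":-1},{"dp":[0,0.0169,0.0071],"delta_rot":[0,0,0],"fingers":-1},{"dp":[0,0,0],"delta_rot":[0,0,0],"fingers":-1}]'
python3 - <<'E'
from h import *
s=manip.sense();g=np.array(s['tcp_pos'])-[0,0,.054];print(g, 'theta',np.pi-np.arctan2(g[2]-.112,g[0]-.619)-.497)
p,d=manip.snapshot('scene');cv2.imwrite('pics/s2.png',p[...,::-1])
E
```

```text
t: 5.4
tcp_pos: [0.6864, 0.0336, 0.3121]
tool_rot: [0.686, 0.728, 0.001, 0.002]
force: [1.8, -4.8, 0.7]
finger_gap: 0.095
gripper_force: 35.7
[0.68640755 0.0336026  0.25813064] theta 1.505993301865265
```

View pics/s2.png

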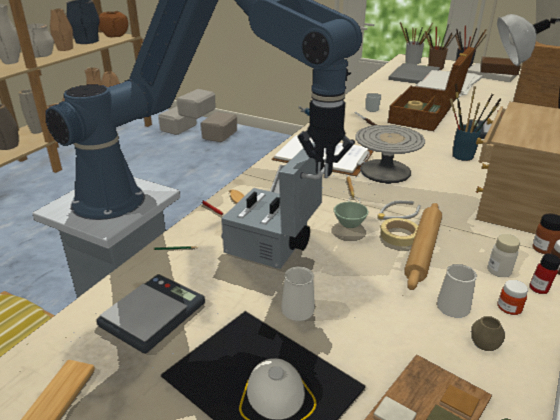

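The hood stands up at (303,190) and both tabs are exposed: the pre-filter's at (252,200) and the main filter's at (270,207). Next I release slightly and lift clear.

```bash
python3 -m crank '[{"dp":[0,0,0],"delta_rot":[0,0,0],"fingers":-0.45},{"dp":[0,0,0],"delta_rot":[0,0,0],"fingers":-0.45},{"dp":[0,0,0],"delta_rot":[0,0,0],"fingers":-0.45},{"dp":[0,0,0],"delta_rot":[0,0,0],"fingers":-0.45},{"dp":[0,0,-0.03],"delta_rot":[0,0,0],"fingers":-0.45},{"dp":[0,0,-0.06],"delta_rot":[0,0,0],"fingers":-0.45},{"dp":[0,0,-0.06],"delta_rot":[0,0,0],"fingers":-0.45},{"dp":[0,0,-0.03],"delta_rot":[0,0,0],"fingers":-0.2},{"dp":[0,0,0],"delta_rot":[0,0,0],"fingers":-0.2}]'
python3 - <<'E'
from h import *
plan([.499,.0234,.335],.059,8)
E
```

```text
t: 6.2
tcp_pos: [0.6853, 0.0347, 0.4084]
tool_rot: [0.685, 0.728, 0.003, 0.004]
force: [0.2, -0.3, 1.2]
finger_gap: 0.401
gripper_force: 0.0
rows 8 dp [-0.     -0.0467  0.0046] rot [2.e-04 2.e-05 4.e-05] | mm/row 23.5 deg/row 0.07
```

```bash
python3 -m crank '[{"dp":[0,-0.0467,0],"delta_rot":[0.0002,0,0],"fingers":-0.2},{"dp":[0,-0.0467,0],"delta_rot":[0.0002,0,0],"fingers":-0.2},{"dp":[0,-0.0467,0],"delta_rot":[0.0002,0,0],"fingers":-0.2},{"dp":[0,-0.0467,0],"delta_rot":[0.0002,0,0],"fingers":-0.2},{"dp":[0,-0.0467,0],"delta_rot":[0.0002,0,0],"fingers":-0.2},{"dp":[0,-0.0467,0.03],"delta_rot":[0.0002,0,0],"fingers":-0.2},{"dp":[0,-0.0467,0.06],"delta_rot":[0.0002,0,0],"fingers":-0.2},{"dp":[0,-0.0467,0.06],"delta_rot":[0.0002,0,0],"fingers":-0.2},{"dp":[0,0,0.06],"delta_rot":[0,0,0],"fingers":-0.2},{"dp":[0,0,0],"delta_rot":[0,0,0],"fingers":-0.2}]'
python3 - <<'E'
from h import *
m=manip.camera_model('wrist');p,d=manip.snapshot('wrist');P=cloud(m,d)
cv2.imwrite('pics/w2.png',p[...,::-1]);np.save('pics/w2.npy',P)
q=P.reshape(-1,3);q=q[(q[:,2]>.13)&(q[:,2]<.155)&(abs(q[:,1]-.023)<.05)]
for a,b in((.47,.53),(.53,.59)):
    k=q[(q[:,0]>a)&(q[:,0]<b)];print(len(k),rect(k) if len(k) else '',np.percentile(k[:,2],95) if len(k) else '')
E
```

```text
t: 7.03
tcp_pos: [0.4912, 0.0239, 0.2934]
tool_rot: [0.686, 0.728, -0.007, -0.009]
force: [-0.8, 0.2, -0.8]
finger_gap: 0.398
gripper_force: 0.0
859 (array([497.9,  26.7]), array([11.6, 43.6]), 3.52) 0.14333075743327092
1042 (array([561.1,  30.4]), array([11.2, 43.3]), 3.59) 0.1432378832218635
```

View pics/w2.png

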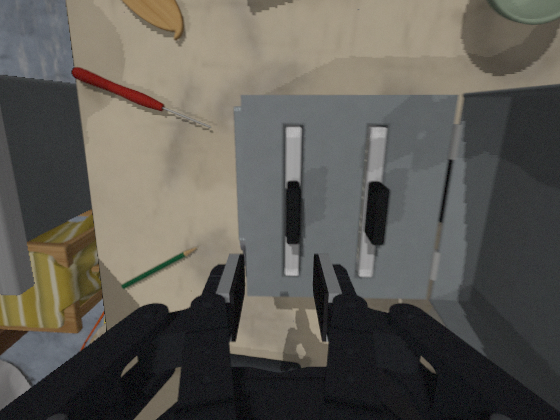

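The front tab is at (293,212), with its cassette frame at rows 125–275. The rear tab is at (377,213). Measured tab centre is (0.498, 0.027), top 0.143, size 44 mm, which all match the given sizes.

```bash
python3 - <<'E'
from h import *
plan([.498,.0265,.137],.061,6)
E
```

```text
rows 6 dp [0.0009 0.0017 0.035 ] rot [-4.7e-04 -6.0e-05 -3.0e-05] | mm/row 17.5 deg/row 0.17
```

```bash
python3 -m crank '[{"dp":[0.0027,0.005,0.03],"delta_rot":[-0.0014,-0.0002,0],"fingers":-0.2},{"dp":[0.0027,0.005,0.03],"delta_rot":[-0.0014,-0.0002,0],"fingers":-0.2},{"dp":[0,0,0.04],"delta_rot":[0,0,0],"fingers":-0.2},{"dp":[0,0,0.04],"delta_rot":[0,0,0],"fingers":-0.2},{"dp":[0,0,0.03],"delta_rot":[0,0,0],"fingers":-0.2},{"dp":[0,0,0.02],"delta_rot":[0,0,0],"fingers":-0.2},{"dp":[0,0,0.01],"delta_rot":[0,0,0],"fingers":-0.2},{"dp":[0,0,0],"delta_rot":[0,0,0],"fingers":-0.2}]'
python3 - <<'E'
from h import *
plan([.498,.0265,.137],.061,2)
E
```

```text
t: 7.75
tcp_pos: [0.5026, 0.0257, 0.1985]
tool_rot: [0.685, 0.728, 0.002, 0.004]
force: [-0.0, -0.9, -0.3]
finger_gap: 0.401
gripper_force: 0.0
rows 2 dp [ 0.0011 -0.0045  0.0075] rot [ 6.2e-04  2.0e-04 -6.0e-05] | mm/row 4.4 deg/row 0.23
```

```bash
python3 -m crank '[{"dp":[0.001,-0.004,0.0065],"delta_rot":[0.0005,0.0001,0],"fingers":-0.2},{"dp":[0.001,-0.004,0.0065],"delta_rot":[0.0005,0.0001,0],"fingers":-0.2},{"dp":[0,0,0],"delta_rot":[0,0,0],"fingers":-1},{"dp":[0,0,0],"delta_rot":[0,0,0],"fingers":-1},{"dp":[0,0,0],"delta_rot":[0,0,0],"fingers":-1},{"dp":[0,0,0],"delta_rot":[0,0,0],"fingers":-1},{"dp":[0,0,0],"delta_rot":[0,0,0],"fingers":-1},{"dp":[0,0,0],"delta_rot":[0,0,0],"fingers":-1},{"dp":[0,0,0],"delta_rot":[0,0,0],"fingers":-1}]' 50

```

```text
t: 8.5
tcp_pos: [0.498, 0.0264, 0.1926]
tool_rot: [0.685, 0.728, 0.0, 0.001]
force: [-0.3, 0.8, 6.3]
finger_gap: 0.106
gripper_force: 50.2
```

```bash
python3 -m crank '[{"dp":[0,0,-0.01],"delta_rot":[0,0,0],"fingers":-1},{"dp":[0,0,-0.02],"delta_rot":[0,0,0],"fingers":-1},{"dp":[0,0,-0.025],"delta_rot":[0,0,0],"fingers":-1},{"dp":[0,0,-0.025],"delta_rot":[0,0,0],"fingers":-1},{"dp":[0,0,-0.025],"delta_rot":[0,0,0],"fingers":-1},{"dp":[0,0,-0.025],"delta_rot":[0,0,0],"fingers":-1}]'
python3 -m crank '[{"dp":[0,0,-0.03],"delta_rot":[0,0,0],"fingers":-1},{"dp":[0,0,-0.03],"delta_rot":[0,0,0],"fingers":-1},{"dp":[0,0,-0.03],"delta_rot":[0,0,0],"fingers":-1},{"dp":[0,0,-0.03],"delta_rot":[0,0,0],"fingers":-1},{"dp":[0,0,-0.02],"delta_rot":[0,0,0],"fingers":-1},{"dp":[0,0,0],"delta_rot":[0,0,0],"fingers":-1},{"dp":[0,0,0],"delta_rot":[0,0,0],"fingers":-1}]'
python3 - <<'E'
from h import *
p,d=manip.snapshot('scene');cv2.imwrite('pics/s3.png',p[...,::-1])
plan([.4655,.3332,.274],.325,16)
E
```

```text
t: 9.0
tcp_pos: [0.4971, 0.0266, 0.2573]
tool_rot: [0.685, 0.728, -0.0, 0.0]
force: [1.6, -0.2, -1.5]
finger_gap: 0.105
gripper_force: 49.0
t: 9.58
tcp_pos: [0.4973, 0.0266, 0.3271]
tool_rot: [0.685, 0.728, 0.0, 0.001]
force: [0.0, 0.4, -1.8]
finger_gap: 0.106
gripper_force: 49.2
rows 16 dp [ 0.0385  0.0032 -0.0002] rot [-0.00e+00  1.00e-05 -2.63e-03] | mm/row 19.3 deg/row 0.95
```

View pics/s3.png

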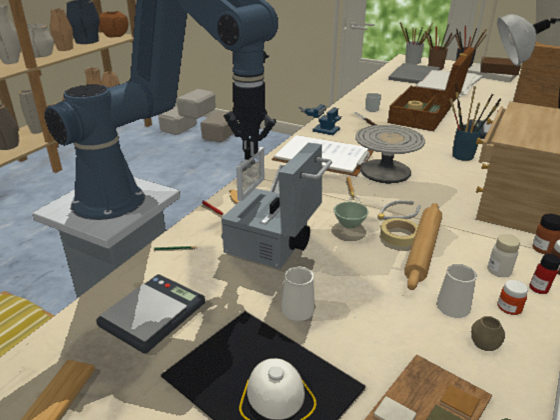

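The pre-filter at (250,170) is out and upright, and the main filter is still seated. Next I carry it to the tray.

```bash
python3 -m crank '[{"dp":[0.02,0.0016,0],"delta_rot":[0,0,-0.0013],"fingers":-1},{"dp":[0.0385,0.0032,0],"delta_rot":[0,0,-0.0026],"fingers":-1},{"dp":[0.0385,0.0032,0],"delta_rot":[0,0,-0.0026],"fingers":-1},{"dp":[0.0385,0.0032,0],"delta_rot":[0,0,-0.0026],"fingers":-1},{"dp":[0.0385,0.0032,0],"delta_rot":[0,0,-0.0026],"fingers":-1},{"dp":[0.0385,0.0032,0],"delta_rot":[0,0,-0.0026],"fingers":-1},{"dp":[0.0385,0.0032,0],"delta_rot":[0,0,-0.0026],"fingers":-1},{"dp":[0.0385,0.0032,0],"delta_rot":[0,0,-0.0026],"fingers":-1},{"dp":[0.0385,0.0032,0],"delta_rot":[0,0,-0.0026],"fingers":-1},{"dp":[0.0385,0.0032,0],"delta_rot":[0,0,-0.0026],"fingers":-1},{"dp":[0.0385,0.0032,0],"delta_rot":[0,0,-0.0026],"fingers":-1},{"dp":[0.0385,0.0032,0],"delta_rot":[0,0,-0.0026],"fingers":-1}]'
python3 - <<'E'
from h import *
plan([.4655,.3332,.216],.325,5)
E
```

```text
t: 10.63
tcp_pos: [0.4825, 0.2499, 0.3255]
tool_rot: [0.614, 0.79, -0.001, -0.0]
force: [-0.9, 0.0, -1.5]
finger_gap: 0.105
gripper_force: 49.1
rows 5 dp [0.0339 0.0027 0.0222] rot [-5.0e-05  3.0e-05 -2.4e-03] | mm/row 20.3 deg/row 0.87
```

```bash
python3 -m crank '[{"dp":[0.034,0.0027,0.02],"delta_rot":[0,0,-0.0024],"fingers":-1},{"dp":[0.034,0.0027,0.02],"delta_rot":[0,0,-0.0024],"fingers":-1},{"dp":[0.034,0.0027,0.02],"delta_rot":[0,0,-0.0024],"fingers":-1},{"dp":[0.034,0.0027,0.02],"delta_rot":[0,0,-0.0024],"fingers":-1},{"dp":[0.02,0.0018,0.02],"delta_rot":[0,0,-0.0016],"fingers":-1},{"dp":[0.01,0.0009,0.01],"delta_rot":[0,0,-0.0008],"fingers":-1},{"dp":[0,0,0],"delta_rot":[0,0,0],"fingers":-1},{"dp":[0,0,0],"delta_rot":[0,0,0],"fingers":-1},{"dp":[0,0,0],"delta_rot":[0,0,0],"fingers":-1}]'
python3 - <<'E'
from h import *
plan([.4655,.3332,.216],.325,2)
for n in('top','scene'):
    p,d=manip.snapshot(n);P=cloud(manip.camera_model(n),d).reshape(-1,3)
    if n=='scene': img=p
    q=P[(P[:,2]>.1)&(P[:,2]<.17)&(abs(P[:,0]-.465)<.09)&(P[:,1]>.24)&(P[:,1]<.43)]
    t=P[(P[:,2]>.02)&(P[:,2]<.034)&(abs(P[:,0]-.465)<.12)&(P[:,1]>.2)&(P[:,1]<.46)]
    print(n,'filter',len(q),rect(q),'tray',rect(t))
a=img[90:260,150:350];b=p[...,::-1]
cv2.imwrite('pics/f.png',cv2.resize(a[...,::-1],(700,595),interpolation=2))
E
```

```text
t: 11.38
tcp_pos: [0.4677, 0.3294, 0.272]
tool_rot: [0.584, 0.812, -0.0, 0.001]
force: [-0.2, -0.1, -1.4]
finger_gap: 0.103
gripper_force: 49.0
rows 2 dp [ 0.0043 -0.0009  0.002 ] rot [ 0.00011  0.00015 -0.00017] | mm/row 2.4 deg/row 0.09
top filter 103 (array([475.6, 306.7]), array([11.9, 82.8]), 20.67) tray (array([471.4, 316.8]), array([126. , 182.8]), 18.1)
scene filter 114 (array([468.5, 326.6]), array([ 11.9, 132.4]), 18.43) tray (array([400.3, 330.2]), array([ 14.6, 191.8]), 15.89)
```

View pics/f.png

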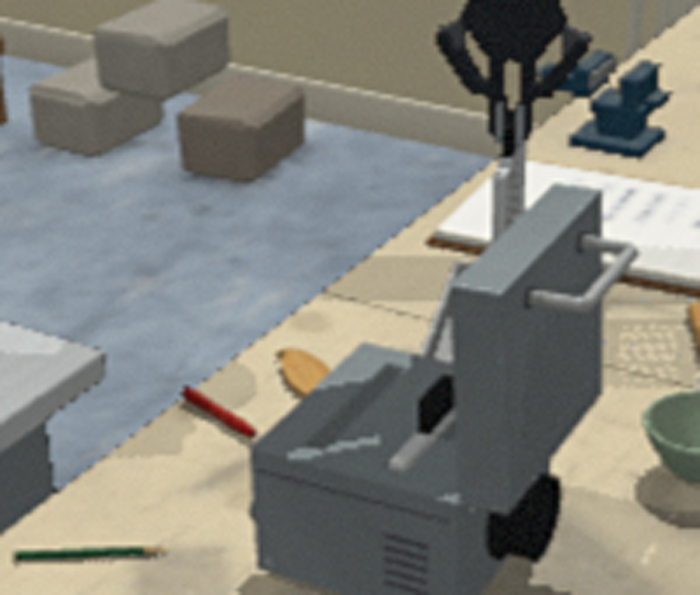

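The crop shows the hood open at (530,350), the main filter's tab seated at (435,400), and the pre-filter upright in the gripper at (510,200), above the tray. It is within 7 mm of the tray's centre and within 1° of its long side, with the underside at about 0.103 m. I make one small correction, let it settle and hand in.

```bash
python3 -m crank '[{"dp":[0.005,0,0],"delta_rot":[0,0,0],"fingers":-1},{"dp":[0.004,0,0],"delta_rot":[0,0,0],"fingers":-1},{"dp":[0,0,0],"delta_rot":[0,0,0],"fingers":-1},{"dp":[0,0,0],"delta_rot":[0,0,0],"fingers":-1},{"dp":[0,0,0],"delta_rot":[0,0,0],"fingers":-1},{"dp":[0,0,0],"delta_rot":[0,0,0],"fingers":-1},{"dp":[0,0,0],"delta_rot":[0,0,0],"fingers":-1},{"dp":[0,0,0],"delta_rot":[0,0,0],"fingers":-1},{"dp":[0,0,0],"delta_rot":[0,0,0],"fingers":-1}]'
python3 - <<'E'
from station import manip
print(max(abs(manip.sense()['qd'])));print(manip.sign_off())
E
```

```text
t: 12.23
tcp_pos: [0.4659, 0.3342, 0.2717]
tool_rot: [0.584, 0.812, -0.0, 0.001]
force: [0.1, 0.7, -2.3]
finger_gap: 0.104
gripper_force: 49.0
0.0010169298099242472
the job is handed in; nothing more can be done
None
```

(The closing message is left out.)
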